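# Load a package in its carrier boat and the boat in the bonding stage

### The arm

A 6-joint arm with a two-finger parallel gripper is mounted at the origin on the work surface. World frame = base frame: x ahead of the robot, y to its left, z up, the work surface at z = 0. Lengths are in mm, angles in degrees, forces in N, time in s.
With the tool pointing down it reaches from about 325 to 925 mm from the base axis. Payload 3.1 kg.
Tool frame: the origin (TCP) lies at the very end of the fingers, on their centre line; the grasp point (between the pads) lies grasp_offset behind it (grasp_offset is the distance from the TCP to the grasp point, in mm); z points along the fingers, y is the line along which they close (so a half turn about z gives the same grasp; the last joint's range is limited). The gripper opens to 85 mm and grips with 20 to 120 N. Pads are 22 mm wide; open, the fingers measure 114 mm over their backs; the gripper's body (76 mm by 85 mm) begins 54 mm behind the grasp point. The pads swing forward as they close: fully open they stand 13 mm farther back than shut.
Start: joints at [67.426, 12.427, 92.441, -0, 75.132, -6.429], TCP at [173.784, 600.365, 231.3] pointing down, gripper open.
Joint ranges: [-157.48, 157.48], [-44.54, 120.13], [17.64, 146.25], [-64.5, 244.5], [7.68, 150.69], [-147.95, 147.95]. Speed limits (degrees/s): [159.86, 159.86, 180, 180, 180, 180].

### API

Orientations are given as [roll, pitch, yaw] about the fixed x, y, z axes, in that order (R = Rz(yaw) Ry(pitch) Rx(roll)).
In Python, from station import * gives the robot as it stands. Calls block until the motion is done:
- goto(position, orientation): joint-space move of the TCP to a pose.
- move_l(position, attitude=None, speed=150): straight line of the TCP; attitude=None keeps the orientation; speed is the mean speed in mm/s.
- move_j(angles): joint-space move.
- grip(opening, squeeze=None): finger opening in mm; squeeze is the grip in N (None keeps the last); returns when the fingers have stopped.
- wait(seconds).
- solve_ik(position, orientation): joint angles nearest the present ones, or None.
- get_obs(): the state.
- get_image(name): name is "side" or "top"; returns the picture (420x560x3 uint8, red, green, blue); there is no depth.
- get_calibration(name): a dict with "fx", "fy", "cx", "cy" (pixels), "R" (3x3) and "t" (3): a world point X has camera coordinates R X + t. Camera axes: x right, y down, z forward; pixel columns grow to the right and rows downward; lengths in mm; the calibration is good to about 2 mm. A picture is of the moment at which its call begins. get_calibration takes no time and is no camera call.
A pose or a line that the arm cannot do raises Unreachable and nothing moves.
- sign_off(): hands the job in; it is judged then, once.
Trained networks look in the newest picture that a camera, given by its name, has taken for a name from the list of things; names that differ only in an ending like _2 or _b are one class to them, and where a whole thing is asked for, a point or a joint stands for the part that bears it (a point fixed in the world has none). Each returns a list of dicts, best first, with "score" (0 to 1); they miss things now and then, are a little off and sometimes report something else, mostly with a low value. They report only what shows in the picture. A call takes as long as a camera call. They do not tell look-alikes from the thing itself.
- spot_in(name, camera): "extent" ([centre column, centre row, width, height] in pixels, round what is visible of it).
- regions_of(name, camera): "region" (420x560 bool, what is visible of it) and "extent" ([centre column, centre row, width, height] in pixels, round what is visible of it).
The state is a dict: "t": time; "joint_pos": joint angles; "qvel": joint speeds; "effort": joint torques, N m; "tcp_pos": TCP position; "ee_rot": TCP orientation; "wrist_force": force on the tool from outside, world axes, zero at the start; "moment": the same for the moment, N m; "grip_width": finger opening in mm; "grip_force": force on a finger pad.
Only numpy, scipy, OpenCV 4.12 (cv2) and the standard library are available. Lean on these libraries where they do the work, as an engineer would, in place of code of your own. Each camera call takes 0.05 s, during which the arm holds its last target. There are 200 camera calls.

### The job

Set the oblong metal package (the one of the three in the tray that is not square) down into the pocket of the flat steel carrier boat, while the boat is still away from the stage. Then carry the loaded boat to the bonding stage, lay it on the lead-in bar with its nose just between the guides and let go; then push it in until its nose is against the end stop, with the package still lying fully down in the pocket. Leave the two square packages and the screwdriver where they are, and do not tip the package over.

Things in the scene. Friction and masses are not known exactly. Their poses are not given: they have to be found in the camera images.
- package_center (a point): The oblong package: brass-coloured housing 40 (x) x 26 (y) x 12 mm with a 2 mm steel lid, 14 mm high in all, about 50 g; thin leads stick out 5 mm from its short ends, 9 mm up. It lies lid up in any one of the tray's three cells. This is its centre, 7 mm above its underside; z up. A half turn makes no difference.
- boat_center (a point): Carrier boat: flat steel plate 130 (x) x 56 (y) x 10 mm, about 0.4 kg, lying on the table. Mid-top pocket 46.5 (x) x 30.5 (y) mm, 5 mm deep, chamfered: the package lies in it lengthwise along x, its centre then 7 mm above this point. This is the plate's centre, 5 mm above its underside; x to the nose, z up. It balances within 10 mm of here. A pull tab sticks out at its rear (-x).
- boat_tab (a point): Pull tab of the boat, 32 mm wide (y), 10 mm thick, flush with the plate. This is a point on its middle line, half-way up, 83 mm behind boat_center (-x); the tab ends 15 mm behind this point and joins the plate 18 mm ahead of it. Axes as boat_center.
- stage_home (a point): Bonding stage with a black housing, fixed. This point on the track's flat support, 50 mm above the table, is where the middle of the boat's underside is when the boat is home (boat_center 5 mm above). x: level, the sliding direction into the stage. Guide rails 59 mm apart run from x = -45 to 65 mm, 16 mm high, with lips 8 mm inwards, 13 mm above the support. End stop at x = 65 mm.
- stage_mouth (a point): Outer end of the guides' flared mouth, on the track's middle line at support height, 65 mm before stage_home (-x); the mouth is about 73 mm wide here and narrows to 59 mm in 20 mm, its walls 16 mm high. Before it a lead-in bar, 22 mm wide, top at support height, runs 100 mm further out (-x); the boat rests stably on it. Axes as stage_home.
- stage_clamp (a point): Centre of the top of the fixed steel window clamp over the track, 84 mm above the table; it is 90 (x) x 124 (y) mm, 6 mm thick, with a window; its post heads stand 8 mm higher. It covers x = -30 to 60 mm from stage_home. The stage's foot plate is 150 mm wide (y). Axes as stage_home.
- tray: The black plastic tray, fixed, 206 (x) x 72 (y) mm; its floor is 3 mm above the table, with ribs 2 mm higher round three cells of about 65 x 66 mm in a row along x, their centres at x = -67, 0 and 67 mm. Origin on the table under its centre.
- square_a_center (a point): A square package of the same make, 26 x 26 mm, 14 mm high, in another cell of the tray; its centre. To be left alone.
- square_b_center (a point): The other square package, 26 x 26 mm, 14 mm high, in the third cell; its centre. To be left alone.
- driver: A screwdriver 160 mm long lying on the table. To be left alone.
Things that resemble listed ones, but are neither listed nor needed, are in the scene too. Of the things shaped like the part that bears boat_center, the bare steel one is meant.

How it is judged:
By the outcome, as a careful person would: the job done as asked, in the order asked, and still so for the second after the job is handed in, with the robot touching nothing.
It also fails if it takes over 72 s, if anything falls off the work surface, if the arm or the gripper's body presses on something with over 40 N, if the wrist force passes 120 N, or if a joint passes its speed limit or range.

## Working session

There is one attempt and no reset: what is moved stays moved. The work goes in short steps, each a Python script; the robot and the scene stay as the last script left them, time stands still between calls to the robot, and variables do not carry over. Pictures are saved under pics/ and viewed, at most 10 in all, crops included, and the job is handed in when it is done.

```bash
mkdir -p pics; ls; python3 - <<'E'
from station import *
import cv2
o=get_obs(); print({k:o[k] for k in o if k in('t','tcp_pos','ee_rot','grip_width','grasp_offset')}, [k for k in o])
try: print(grasp_offset)
except Exception as e: print(e)
for c in("top","side"):
    im=get_image(c); cv2.imwrite(f"pics/{c}0.png",im[:,:,::-1]); k=get_calibration(c); print(c,k)
    for n in("package_center","boat_center","boat_tab","stage_home","stage_clamp","stage_mouth","tray","square_a_center","driver"):
        print(n,[(round(d['score'],2),[round(float(v)) for v in d['extent']]) for d in spot_in(n,c)])
E
```

```text
pics
{'t': 0.0, 'tcp_pos': array([173.47673281, 599.57013308, 229.94588038]), 'ee_rot': array([-1.79860949e+02, -1.43865340e-02,  1.63854355e+02]), 'grip_width': 85.59059174150092} ['t', 'joint_pos', 'qvel', 'effort', 'tcp_pos', 'ee_rot', 'wrist_force', 'moment', 'grip_force', 'grip_width']
18.700000000000003
top {'fx': 426.2203597181421, 'fy': 426.2203597181421, 'cx': 278.82883867615067, 'cy': 221.69303380449244, 'R': array([[-0.02888347, -0.99953051, -0.01022309],
       [-0.99063828,  0.02998864, -0.13317836],
       [ 0.13342241,  0.00628073, -0.99103936]]), 't': array([ 66.32957411, 535.46523212, 945.78323136])}
package_center [(0.79, [419, 233, 12, 23])]
boat_center [(0.87, [401, 306, 67, 54]), (0.85, [312, 264, 67, 39]), (0.83, [150, 329, 39, 77]), (0.77, [224, 274, 26, 73]), (0.7, [122, 231, 60, 67]), (0.33, [352, 131, 46, 9])]
boat_tab [(0.97, [124, 233, 53, 65]), (0.9, [310, 265, 71, 39]), (0.77, [400, 309, 67, 53]), (0.64, [223, 276, 26, 72]), (0.55, [151, 329, 37, 69])]
stage_home [(0.84, [233, 186, 118, 63])]
stage_clamp [(0.56, [234, 185, 117, 65])]
stage_mouth [(0.86, 
[... 388 characters left out ...]
614,  0.62536264, -0.70628103]]), 't': array([-431.9325994 ,  278.31956964,  851.6215209 ])}
package_center [(0.68, [355, 363, 32, 21]), (0.22, [290, 187, 86, 99])]
boat_center [(0.9, [213, 214, 70, 40]), (0.86, [143, 184, 67, 36]), (0.78, [262, 275, 64, 58]), (0.67, [256, 382, 89, 67])]
boat_tab [(0.93, [255, 380, 94, 68]), (0.81, [260, 275, 68, 59]), (0.8, [220, 141, 66, 21]), (0.6, [213, 213, 67, 38]), (0.6, [140, 183, 65, 41])]
stage_home [(0.65, [355, 364, 31, 17])]
stage_clamp [(0.78, [289, 187, 83, 97])]
stage_mouth [(0.84, [289, 187, 88, 96])]
tray [(0.7, [389, 361, 118, 64])]
square_a_center [(0.48, [422, 352, 18, 21])]
driver [(0.66, [413, 256, 39, 45]), (0.63, [353, 362, 30, 20])]
```

```bash
python3 - <<'E'
import cv2
for c in("top","side"):
    im=cv2.imread(f"pics/{c}0.png"); cv2.imwrite(f"pics/{c}0b.png",cv2.resize(im,(800,600),interpolation=cv2.INTER_CUBIC))
E
```

```text
(no output)
```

View pics/top0b.png

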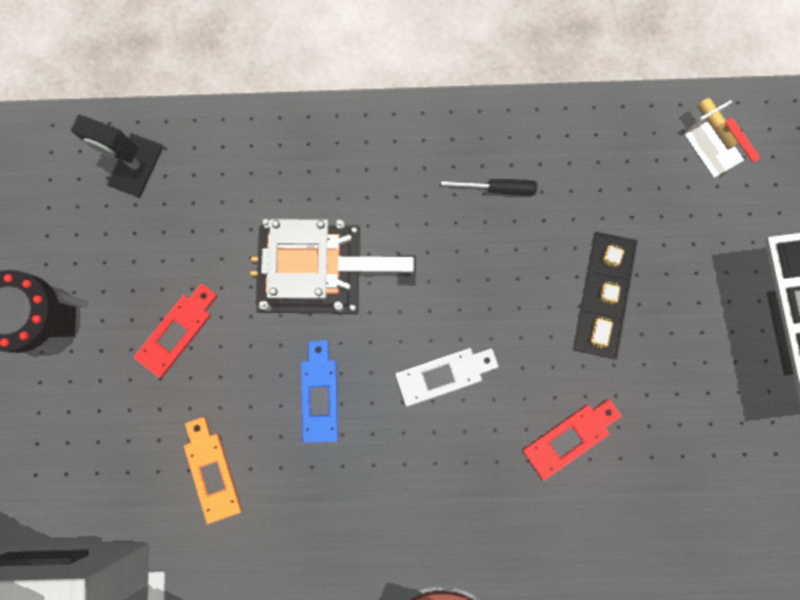

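View pics/side0b.png

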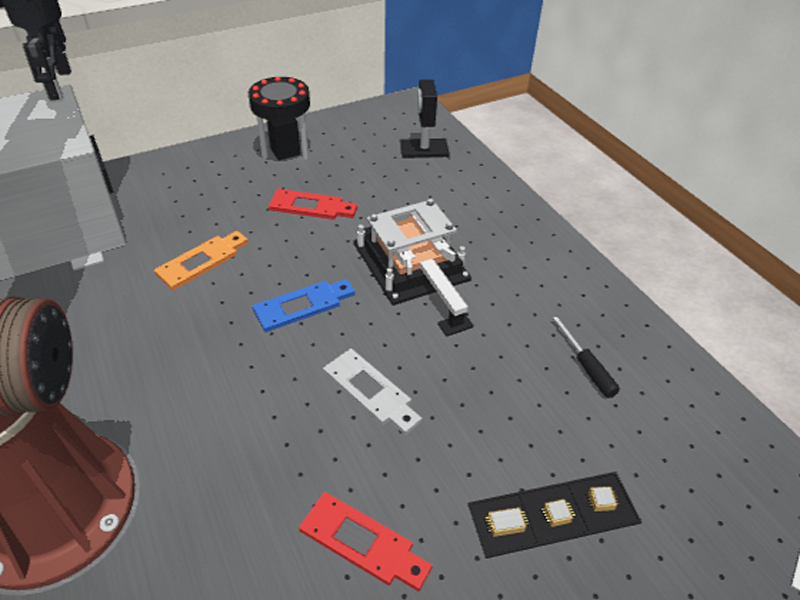

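Top view shows the bare steel (white) boat at ~(440,375), with its nose to the left and tab to the right. The stage is at ~(300,265), its bar pointing right, so it slides towards +y. The tray is at ~(605,295) with the oblong package in its lower cell (602,332). The side view agrees: package at (507,521), boat at (372,388). Next I fit these models to the masks from both cameras.

```bash
cat > h.py <<'E'
from station import *
import numpy as np, cv2
from scipy.optimize import minimize
CAL={c:get_calibration(c) for c in("top","side")}
def proj(P,c):
    k=CAL[c]; q=np.atleast_2d(P)@np.array(k["R"]).T+k["t"]
    return np.c_[k["fx"]*q[:,0]/q[:,2]+k["cx"],k["fy"]*q[:,1]/q[:,2]+k["cy"]]
def unproj(uv,z,c):
    k=CAL[c]; R=np.array(k["R"]); d=R.T@np.array([(uv[0]-k["cx"])/k["fx"],(uv[1]-k["cy"])/k["fy"],1]); o=-R.T@k["t"]
    return o+d*(z-o[2])/d[2]
def box(x0,x1,y0,y1,z0,z1): return np.array([[x,y,z] for x in(x0,x1) for y in(y0,y1) for z in(z0,z1)],float)
def place(B,p):
    a=np.radians(p[2]); return np.c_[B[:,0]*np.cos(a)-B[:,1]*np.sin(a)+p[0],B[:,0]*np.sin(a)+B[:,1]*np.cos(a)+p[1],B[:,2]]
S=8
def render(boxes,p,c,roi):
    x,y,w,h=roi; m=np.zeros((h*S,w*S),np.uint8)
    for B in boxes:
        uv=(proj(place(B,p),c)-[x-.5,y-.5])*S
        cv2.fillConvexPoly(m,cv2.convexHull(np.round(uv).astype(np.int32)),1)
    return cv2.resize(m.astype(np.float32),(w,h),interpolation=cv2.INTER_AREA)
def fit(boxes,masks,p0):
    def cost(p):
        s=0
        for c,M in masks.items():
            ys,xs=np.nonzero(M); roi=(max(xs.min()-15,0),max(ys.min()-15,0),np.ptp(xs)+30,np.ptp(ys)+30)
            sub=M[roi[1]:roi[1]+roi[3],roi[0]:roi[0]+roi[2]].astype(np.float32)
            r=render(boxes,p,c,(roi[0],roi[1],sub.shape[1],sub.shape[0]))
            s+=1-np.minimum(sub,r).sum()/np.maximum(sub,r).sum()
        return s
    b=None
    for d in(0,-8,8):
        r=minimize(cost,[p0[0],p0[1],p0[2]+d],method="Nelder-Mead",options=dict(initial_simplex=np.array(p0)+[[0,0,d],[8,0,d],[0,8,d],[0,0,d+6]],xatol=.03,fatol=1e-5))
        if b is None or r.fun<b.fun:b=r
    return b.x,b.fun
BOAT=[box(-65,65,-28,28,0,10),box(-98,-60,-16,16,0,10)]
PKG=[box(-20,20,-13,13,3,17)]
def mask(name,c,near,img=None):
    best=None
    for d in regions_of(name,c):
        e=np.hypot(d["extent"][0]-near[0],d["extent"][1]-near[1])
        if e<12 and (best is None or d["score"]>best["score"]): best=d
    return None if best is None else best["region"]
E
python3 - <<'E'
from h import *
for c in("top","side"): get_image(c)
f=.7
b={"top":mask("boat_center","top",(312,264)),"side":mask("boat_center","side",(262,275))}
p={"top":mask("package_center","top",(420,233)),"side":mask("package_center","side",(355,364))}
np.savez("m.npz",bt=b["top"],bs=b["side"],pt=p["top"],ps=p["side"])
for nm,M,bx,uv in(("boat",b,BOAT,(440*f,375*f)),("pkg",p,PKG,(602*f,332*f))):
    x=unproj(uv,8,"top"); y0=104 if nm=="boat" else -8
    for sel in(("top",),("side",),("top","side")): print(nm,sel,*fit(bx,{k:M[k] for k in sel},[x[0],x[1],y0]), [int(M[k].sum()) for k in sel])
# stage: bar corners (approx), clamp
print(unproj((413*f,264*f),50,"top"),unproj((340*f,264*f),50,"top"))
# bright mask of bar
im=cv2.imread("pics/top0.png"); print(im[170:200:2,262,:].mean(1).round(),im[170:200:2,275,:].mean(1).round())
# tray corners
for uv in((597,233),(637,239),(617,358),(575,350)): print(unproj((uv[0]*f,uv[1]*f),3,"top"))
E
```

```text
Traceback (most recent call last):
  File "h.py", line 32, in fit
    r=minimize(cost,[p0[0],p0[1],p0[2]+d],method="Nelder-Mead",options=dict(initial_simplex=np.array(p0)+[[0,0,d],[8,0,d],[0,8,d],[0,0,d+6]],xatol=.03,fatol=1e-5))
  File "h.py", line 25, in cost
    ys,xs=np.nonzero(M); roi=(max(xs.min()-15,0),max(ys.min()-15,0),np.ptp(xs)+30,np.ptp(ys)+30)
          ~~~~~~~~~~^^^
ValueError: Calling nonzero on 0d arrays is not allowed. Use np.atleast_1d(scalar).nonzero() instead.
```

```bash
python3 - <<'E'
import cv2
a=cv2.imread("pics/top0.png")[140:230,160:310]; b=cv2.imread("pics/side0.png")[125:240,235:350]
cv2.imwrite("pics/st.png",cv2.hconcat([cv2.resize(a,(460,276),interpolation=3),cv2.resize(b,(276,276),interpolation=3)]))
E
```

```text
(no output)
```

View pics/st.png

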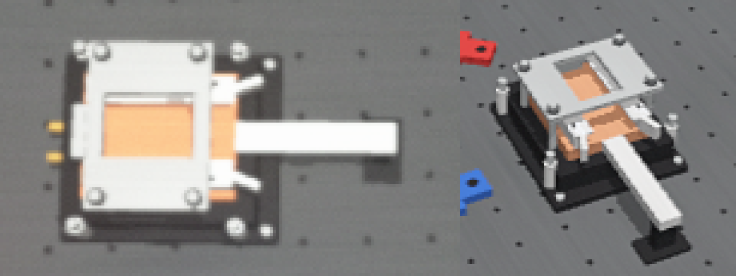

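Crop: bar runs from about (236,137) to (398,137) at crop scale 3.07, and the white mouth flares are at (240,88) and (240,180). One region was missed, so I retry and fall back on colour for that one.

```bash
cat > meas.py <<'E'
from h import *
f=.7
def getm(names,c,near):
    for t in range(3):
        get_image(c)
        for n in names:
            m=mask(n,c,near)
            if m is not None: return m
def bright(c,lo,box):
    g=get_image(c).min(2); m=np.zeros(g.shape,np.uint8); x0,y0,x1,y1=box; m[y0:y1,x0:x1]=g[y0:y1,x0:x1]>lo; return m
b={"top":getm(["boat_center","boat_tab"],"top",(312,264)),"side":getm(["boat_center","boat_tab"],"side",(262,275))}
p={"top":getm(["package_center","square_a_center"],"top",(420,233)),"side":getm(["package_center","driver"],"side",(355,364))}
for nm,M,bx,uv in(("boat",b,BOAT,(440*f,375*f)),("pkg",p,PKG,(602*f,332*f))):
    x=unproj(uv,8,"top"); y0=104 if nm=="boat" else -8
    for k in M:
        if M[k] is None: print(nm,k,"none")
    for sel in(("top",),("side",),("top","side")):
        if all(M[k] is not None for k in sel): print(nm,sel,*fit(bx,{k:M[k] for k in sel},[x[0],x[1],y0]), [int(M[k].sum()) for k in sel])
for c,bxs in(("top",(240,174,296,196)),("side",(295,175,335,225))):
    m=bright(c,150,bxs); n,l,s,_=cv2.connectedComponentsWithStats(m); i=1+np.argmax(s[1:,4]); print(c,"bar",s[i])
    ys,xs=np.nonzero(l==i); r=cv2.minAreaRect(np.c_[xs,ys].astype(np.float32)); bp=cv2.boxPoints(r)
    for q in bp: print(q,unproj(q,50,c).round(1))
    if c=="top":
        k=(xs>244)&(xs<286); cols=np.unique(xs[k]); mid=[ys[xs==u].mean() for u in cols]; a,b0=np.polyfit(cols,mid,1)
        P=[unproj((u,a*u+b0),50,c) for u in(244,286)]; d=P[1]-P[0]; print("centerline",P,"yaw",np.degrees(np.arctan2(-d[1],-d[0])))
# clamp
get_image("top")
m=bright("top",140,(180,145,240,215)); print("clamp n",m.sum()); 
for uv in((597,233),(637,239),(617,358),(575,350)): print("tray",unproj((uv[0]*f,uv[1]*f),3,"top").round(1))
# clamp corners from crop (460x276 of x160..310,y140..230)
for q in((82,42),(212,42),(212,210),(82,210)): print("clamp",unproj((160+q[0]/3.067-.3,140+q[1]/3.067-.3),84,"top").round(1))
E
python3 meas.py
```

```text
boat ('top',) [441.14905434  -9.42504234 106.97404176] 0.07175278663635254 [1457]
boat ('side',) [436.81141666  -8.88058284 107.45057215] 0.044310152530670166 [1719]
boat ('top', 'side') [438.59551593  -9.17320397 106.95533612] 0.1749170422554016 [1457, 1719]
pkg ('top',) [ 505.6198682  -279.71588852  -20.41822476] 0.12122118473052979 [257]
pkg ('side',) [ 502.75373284 -278.835882    -14.82834155] 0.07887125015258789 [419]
pkg ('top', 'side') [ 504.16693381 -279.25957322  -19.54383825] 0.25202512741088867 [257, 419]
top bar [240 179  50  11 518]
[240. 179.] [637.3 136.9  50. ]
[289. 179.] [633.7  24.1  50. ]
[289. 189.] [610.3  24.9  50. ]
[240. 189.] [613.8 137.3  50. ]
centerline [array([624.9678376 , 127.94278938,  50.        ]), array([621.16593515,  31.41490943,  50.        ])] yaw 87.74448141265565
side bar [295 181  33  40 415]
[294.08212 183.60321] [612.2 146.4  50. ]
[303.1215  177.66309] [641.7 155.2  50. ]
[328.0753  215.63629] [629.8  22.3  50. ]
[319.03592 221.57642] [602.7  15.8  50. ]
clamp n 2784
tray [ 674.4 -289.7    3. ]
tray [ 661.9 -356.3    3. ]
tray [ 462.2 -307.2    3. ]
tray [ 477.4 -239.2    3. ]
clamp [691.6 252.9  84. ]
clamp [688.6 157.7  84. ]
clamp [564.1 159.4  84. ]
clamp [567.  252.9  84. ]
```

```bash
cat > s1.py <<'E'
from h import *
x,y,yaw=439.0,-9.2,107.2
O=[180,0,yaw]
goto([x,y,90],O); grip(68,20)
move_l([x,y,8],speed=150)
f0=get_obs()["wrist_force"].copy(); z=8
while z>-10:
    z-=1; move_l([x,y,z],speed=40); f=get_obs()["wrist_force"]-f0
    if abs(f[2])>4: break
print("touch at",z,f.round(1),get_obs()["tcp_pos"])
move_l([x,y,z+4],speed=60)
grip(50,20); o=get_obs(); print("grip",o["grip_width"],o["grip_force"],(o["wrist_force"]-f0).round(1),o["tcp_pos"],o["ee_rot"])
grip(72); move_l([x,y,100],speed=200); print(get_obs()["t"],get_obs()["grip_width"])
E
python3 s1.py
```

```text
touch at -8 [-4.   1.7  8.7] [439.10166156  -9.17885483  -7.15234859]
grip 55.5413323444384 21.87454214515966 [-1.4  1.1  3. ] [438.98821172  -9.20945634  -3.93562036] [-1.79988699e+02 -7.74886033e-03  1.07190923e+02]
10.825 71.89809737433286
```

```bash
cat > s2.py <<'E'
from h import *
x,y,yaw=504.2,-279.3,163.5
goto([x,y,80],[180,0,yaw]); grip(46,20)
f0=get_obs()["wrist_force"].copy()
move_l([x,y,8.4],speed=100); print("down",(get_obs()["wrist_force"]-f0).round(1))
grip(15,30); o=get_obs(); print("grip",o["grip_width"],o["grip_force"],o["tcp_pos"],(o["wrist_force"]-f0).round(1))
move_l([x,y,70],speed=120); print(get_obs()["grip_width"],get_obs()["t"])
goto([439,-9.2,70],[180,0,107.2]); move_l([439,-9.2,30],speed=100)
im=get_image("side"); cv2.imwrite("pics/s2.png",cv2.resize(im[220:340,190:350,::-1],(800,600),interpolation=3)); print(get_obs()["t"])
E
python3 s2.py
```

```text
down [ 0.4  0.8 -0.4]
grip 24.8266947002581 30.357567071914673 [ 505.18518518 -279.98821601    9.64000833] [-0.2  0.6  3.3]
24.84445603564718 14.325
16.2083
```

View pics/s2.png

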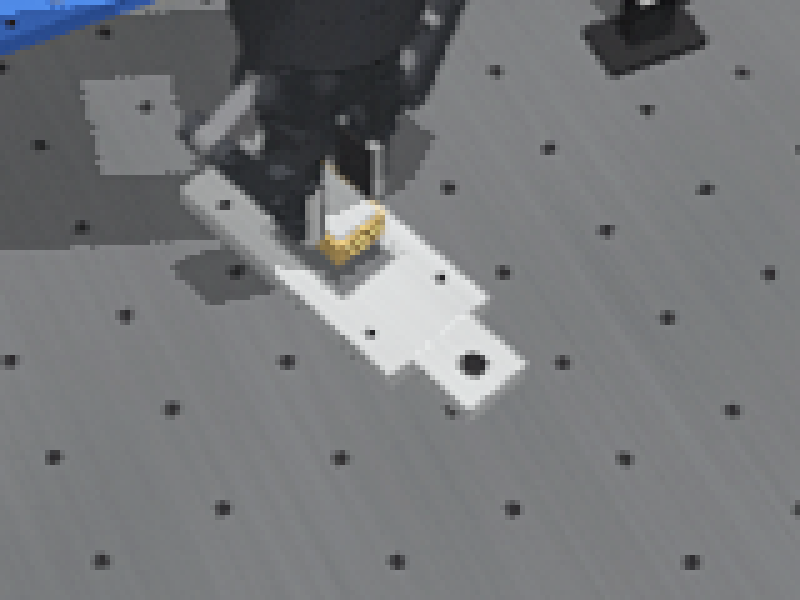

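The side crop shows the package held level over the pocket. Its rear lower corners are at about (340,264) and (385,235), and the pocket's rear edge is at about (342,295) to (400,255). I compare that with the prediction.

```bash
python3 - <<'E'
from h import *
o=get_obs(); t=o["tcp_pos"]; print(t,o["ee_rot"])
p=[t[0]-2.2,t[1]+.3,107.2]
cr=lambda uv:((uv-[190,220])*5+2).round(0)
zb=t[2]-6.6
for nm,P in(("rear bottom",[[-20,13,zb],[-20,-13,zb]]),("rear top",[[-20,13,zb+14],[-20,-13,zb+14]]),("pocket rear",[[-23.25,15.25,10],[-23.25,-15.25,10]]),("tab end",[[-98,16,10],[-98,-16,10]]),("plate rear",[[-65,28,10],[-65,-28,10]]),("1mm x",[[-19,13,zb]])):
    print(nm,cr(proj(place(np.array(P,float),p),"side")).tolist())
E
```

```text
[439.6450101   -9.53092141  30.38960544] [1.79957955e+02 2.28223024e-02 1.07178893e+02]
rear bottom [[340.0, 268.0], [386.0, 233.0]]
rear top [[340.0, 248.0], [386.0, 212.0]]
pocket rear [[342.0, 296.0], [395.0, 255.0]]
tab end [[469.0, 411.0], [526.0, 364.0]]
plate rear [[389.0, 377.0], [488.0, 297.0]]
1mm x [[338.0, 267.0]]
```

Prediction and picture agree to about 1 mm, so I lower it.

```bash
cat > s3.py <<'E'
from h import *
x,y=439,-9.2
wait(.2); f0=get_obs()["wrist_force"].copy()
move_l([x,y,16],speed=60); z=16
while z>9:
    z-=1; move_l([x,y,z],speed=30); o=get_obs(); f=o["wrist_force"]-f0
    if f[2]>5: break
print(z,f.round(1),o["tcp_pos"],o["grip_width"])
grip(32); o=get_obs(); print(o["tcp_pos"],(o["wrist_force"]-f0).round(1))
move_l([x,y,60],speed=120); goto([470,150,250],[180,0,107.2])
for c,r in(("top",(215,275,305,365)),("side",(235,315,215,315))):
    im=get_image(c); a=im[r[0]:r[1],r[2]-(30 if c=="top" else 0):r[3],::-1]; cv2.imwrite(f"pics/p_{c}.png",cv2.resize(a,(400,300)if c=="side" else (400,267),interpolation=3))
a=cv2.imread("pics/p_side.png");b=cv2.imread("pics/p_top.png");b=cv2.copyMakeBorder(b,0,33,0,0,0);cv2.imwrite("pics/p.png",cv2.hconcat([a,b]));print(get_obs()["t"])
E
python3 s3.py
```

```text
11 [-2.3  1.2  6.6] [439.13491911  -9.20639649  11.57128618] 24.93963919034221
[439.07705004  -9.2135671   10.98102204] [-0.5  0.5  0.5]
19.925
```

View pics/p.png

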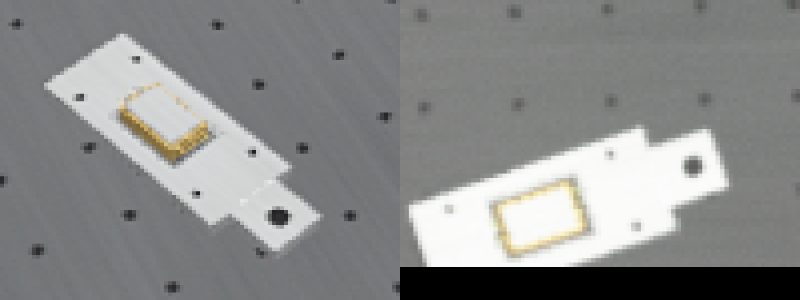

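The package lies in the pocket with an even gap all round (side crop (163,120), top crop (540,217)), and contact came at pocket-floor height. Next I carry the boat.

```bash
cat > s4.py <<'E'
from h import *
x,y=439,-9.2
grip(72,20); goto([x,y,80],[180,0,107.2]); move_l([x,y,-4],speed=120)
grip(45,90); o=get_obs(); print("grip",o["grip_width"],o["grip_force"],o["tcp_pos"])
wait(.1); zg=get_obs()["tcp_pos"][2]
move_l([x,y,30],speed=60); move_l([x,y,100],speed=120)
X,Y,W=620.7,68.5,88.0
move_l([X,Y,100],[180,0,W],speed=150); move_l([X,Y,52],speed=80); wait(.2)
o=get_obs(); f0=o["wrist_force"].copy(); print(zg,o["tcp_pos"],o["grip_width"],f0.round(1))
z=52.
while z>42:
    z-=1; move_l([X,Y,z],speed=30); o=get_obs(); f=o["wrist_force"]-f0
    if f[2]>3: break
print("contact",z,o["tcp_pos"],f.round(1),o["t"])
im=get_image("side"); cv2.imwrite("pics/lay.png",cv2.resize(im[130:250,230:390,::-1],(800,600),interpolation=3))
E
python3 s4.py
```

```text
grip 53.05563460125274 94.65772211551666 [439.74497676  -9.38646934  -2.30337234]
-2.3046815902878666 [621.54440517  68.52531485  52.97010497] 53.36051815860426 [-0.3  0.3 -5.4]
contact 47.0 [620.81685142  68.52331189  47.81863226] [-3.2 -0.4  6.5] 27.7083
```

View pics/lay.png

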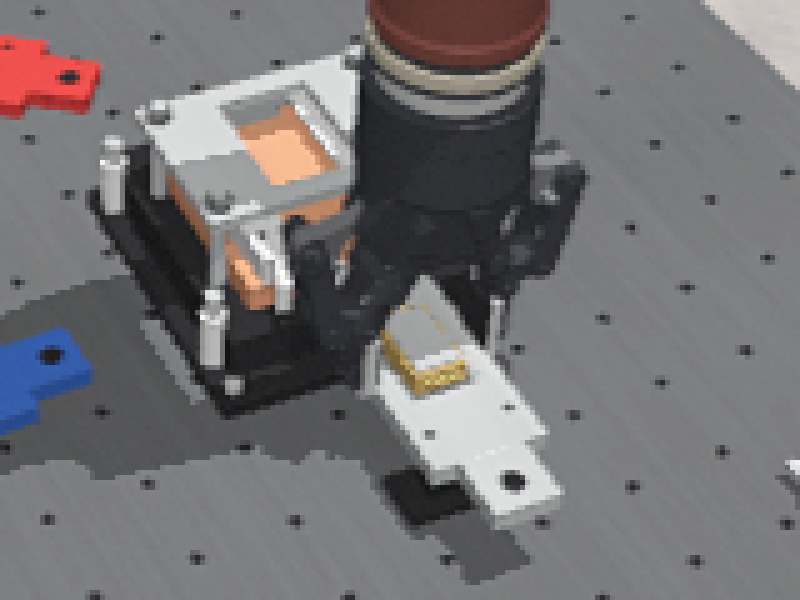

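Contact came at support height. The package still lies in the pocket (crop (430,355)) and the tab end overhangs at (510,500). I let go and check.

```bash
cat > s5.py <<'E'
from h import *
X,Y=620.7,68.5
grip(70,20); move_l([X,Y,110],speed=120); move_l([600,-130,130],speed=250)
t=get_image("top");s=get_image("side")
a=cv2.resize(t[140:230,180:315,::-1],(450,300),interpolation=3); b=cv2.resize(s[130:240,245:373,::-1],(350,300),interpolation=3)
cv2.imwrite("pics/chk.png",cv2.hconcat([a,b])); print(get_obs()["t"])
p=[620.7,68.5,88]
for c,bias,(x0,y0),k in(("top",2.1,(180,140),3.333),("side",-2.1,(245,130),2.73)):
    for nm,P in(("plate rear",[[-65,28,60],[-65,-28,60]]),("tab end",[[-98,16,60],[-98,-16,60]]),("nose",[[65,28,60],[65,-28,60]])):
        print(c,nm,((proj(place(np.array(P,float),[p[0]+bias,p[1],p[2]]),c)-[x0,y0])*k).round().tolist())
E
python3 s5.py
```

```text
29.7917
top plate rear [[394.0, 185.0], [394.0, 105.0]]
top tab end [[443.0, 168.0], [443.0, 122.0]]
top nose [[203.0, 184.0], [205.0, 104.0]]
side plate rear [[195.0, 257.0], [257.0, 236.0]]
side tab end [[229.0, 281.0], [265.0, 268.0]]
side nose [[121.0, 153.0], [180.0, 135.0]]
```

View pics/chk.png

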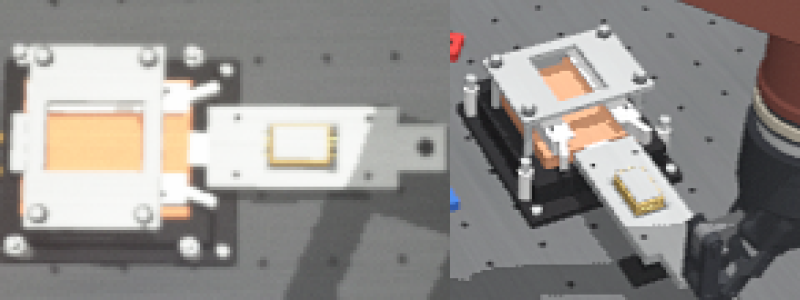

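The boat lies on the bar with its nose (crop x 207) about 7 mm inside the flare tips (217). It is centred to 1–2 mm and the package is seated. Next I push.

```bash
cat > s6.py <<'E'
from h import *
L=lambda y:619.1+(y-23.5)*.035
grip(0,40); move_l([L(-60),-60,120],speed=200); move_l([L(-60),-60,53.5],speed=100); wait(.2)
f0=get_obs()["wrist_force"].copy(); y=-60.; log=[]
while y<95:
    y+=4 if y<68 else 1.
    move_l([L(y),y,53.5],speed=45 if y<68 else 20); o=get_obs(); f=o["wrist_force"]-f0; log.append((y,*o["tcp_pos"].round(1),*f.round(1)))
    if f[1]<-15 or np.abs(f).max()>25: break
for r in log[::4]+log[-4:]: print([float(v) for v in r])
t=get_image("top");s=get_image("side")
a=cv2.resize(t[140:230,180:315,::-1],(450,300),interpolation=3); b=cv2.resize(s[130:240,245:373,::-1],(350,300),interpolation=3)
cv2.imwrite("pics/push.png",cv2.hconcat([a,b])); print(get_obs()["t"])
E
python3 s6.py
```

```text
[-56.0, 616.5, -55.6, 53.8, 0.4, 0.5, 1.1]
[-40.0, 617.0, -40.0, 53.6, -0.4, 0.2, 0.0]
[-24.0, 617.5, -23.7, 53.5, -0.2, -2.0, 1.4]
[-8.0, 618.0, -7.8, 53.5, 0.1, -1.8, 1.4]
[8.0, 618.6, 8.2, 53.5, 0.5, -1.7, 1.9]
[24.0, 619.1, 24.2, 53.5, 0.5, -1.8, 2.6]
[40.0, 619.6, 40.1, 53.5, 0.1, -3.0, 1.9]
[56.0, 620.2, 56.2, 53.5, 0.8, -3.6, 1.4]
[69.0, 620.7, 68.8, 53.5, -0.2, -4.4, 1.7]
[73.0, 620.8, 73.1, 53.5, -0.1, -4.8, 2.4]
[77.0, 621.0, 77.0, 53.5, 0.5, -4.6, 2.3]
[81.0, 621.1, 81.0, 53.5, -0.6, -5.2, 1.4]
[85.0, 621.2, 82.5, 53.5, -0.6, -10.7, 2.8]
[84.0, 621.2, 82.4, 53.5, -1.0, -8.5, 2.1]
[85.0, 621.2, 82.5, 53.5, -0.6, -10.7, 2.8]
[86.0, 621.2, 82.5, 53.6, -0.4, -13.7, 2.9]
[87.0, 621.2, 82.6, 53.6, -0.1, -15.2, 4.3]
44.9417
```

View pics/push.png

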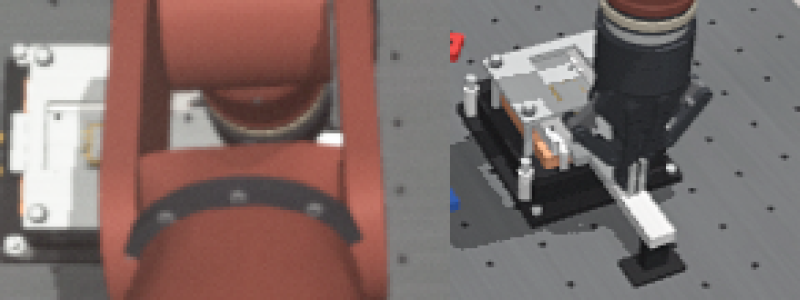

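It met a hard stop at y=82.5, close to the expected 80. The picture shows the boat under the clamp, with the fingers at its tab end. I retreat and check.

```bash
cat > s7.py <<'E'
from h import *
L=lambda y:619.1+(y-23.5)*.035
move_l([L(40),40,53.5],speed=40); move_l([L(10),10,150],speed=150); goto([480,-150,250],[180,0,88])
t=get_image("top");s=get_image("side")
a=cv2.resize(t[145:225,180:300,::-1],(450,300),interpolation=3); b=cv2.resize(s[130:225,245:355,::-1],(350,300),interpolation=3)
cv2.imwrite("pics/end.png",cv2.hconcat([a,b])); print(get_obs()["t"])
y=82.5+11+98
for yy in(188.5,y):
  for nm,P in(("tab end",[[-98,0,60]]),("nose",[[65,28,60],[65,-28,60]]),("pkg",[[-20,0,69],[20,0,69]])):
    print(yy,nm,((proj(place(np.array(P,float),[624.9+2.1,yy,88]),"top")-[180,145])*3.75).round().tolist())
E
python3 s7.py
```

```text
48.125
188.5 tab end [[300.0, 143.0]]
188.5 nose [[31.0, 188.0], [34.0, 97.0]]
188.5 pkg [[170.0, 140.0], [103.0, 139.0]]
191.5 tab end [[295.0, 143.0]]
191.5 nose [[26.0, 188.0], [29.0, 98.0]]
191.5 pkg [[165.0, 140.0], [98.0, 139.0]]
```

View pics/end.png

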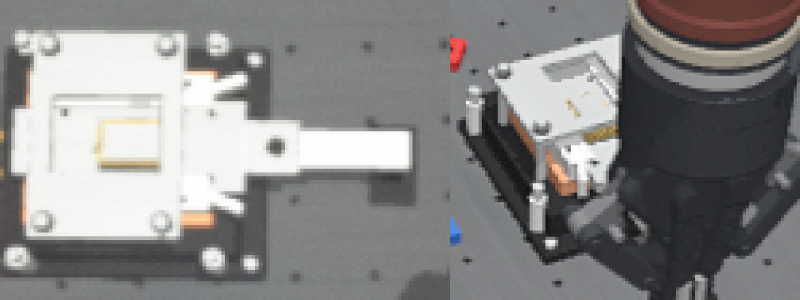

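Top crop: tab end at 299 and bar end at 411, which is 68 mm at this scale (67 expected at home). The gripper hides the side view, so I clear it for a last look.

```bash
python3 - <<'E'
from h import *
move_j([67.4,12.4,92.4,0,75.1,-6.4]); wait(.2)
t=get_image("top");s=get_image("side")
a=cv2.resize(t[165:205,195:265,::-1],(400,228),interpolation=3); b=cv2.resize(s[135:225,245:355,::-1],(400,327),interpolation=3)
cv2.imwrite("pics/fin.png",cv2.hconcat([cv2.copyMakeBorder(a,0,99,0,0,0),b])); print(get_obs()["t"])
E
```

```text
51.275
```

View pics/fin.png

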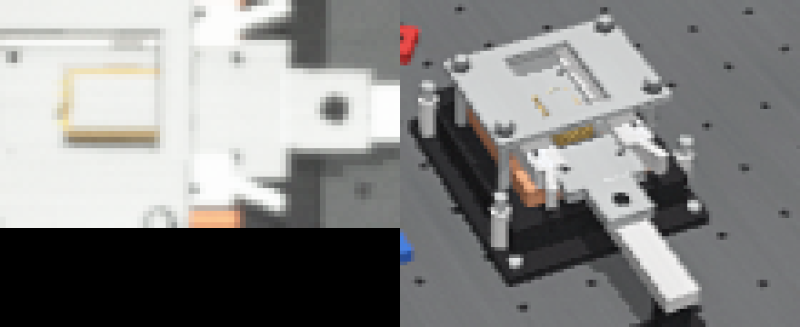

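The boat is home under the clamp, with the package level in the pocket (visible through the window at left crop (110,105)) and the arm clear.

```bash
python3 -c "
from station import *
print(sign_off())"
```

```text
the job is handed in; nothing more can be done
None
```

The job is handed in at about 51 s: the oblong package lies in the steel boat's pocket, and the boat was pushed in until it met a firm stop where the end stop should be (checked by push force and the top view; the nose itself is not visible).

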